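Fill the serving rack in mirrored order

TASK

Move the four breakfast things from the dark storage rack to the empty light serving rack in reverse order, since the serving rack will be turned round to face the guests: what stands leftmost in the old row goes into the rightmost bay of the new one, and so on. Stand each upright on the middle of its cork disc, one to a bay, and knock nothing over.

Things in the scene. Friction and masses are not known exactly. Their poses are not given: they have to be found in the camera images.
- old_rack: Dark wood rack on which the four things stand at the start, fixed: 356 mm (y) x 120 (x), slab 12 thick. Origin: centre of its underside; y along the row, to the robot's left, x away from the robot (yaw up to 0.2 rad). Bay centres: x 0, y +127.5, +42.5, -42.5, -127.5 mm; strips between them rise 9 mm above the slab. Steel rail at the back, x +56 mm, 39 mm high.
- serving_rack: Empty light wood rack to fill, fixed, 356 mm (y) x 120 (x). Origin: centre of its underside; y along the row, to the robot's left, x away. Bay centres: x 0, y +127.5, +42.5, -42.5, -127.5 mm, each with a cork disc 66 mm wide, top 15 mm above the origin. Strips between bays (4 mm wide at y -85, 0, +85) reach 21 mm; end boards with bars at y +-174 reach 43 mm.
- cup_mid (a point): The checked cup: small open espresso cup without handle, black and white checked, mouth up, tapering to 43 mm at the foot. 57 mm across at its widest, 54 mm tall, loose, upright. The point is at its centre, 27 mm above its foot; z along its upright axis. It can be gripped across at this height from any side.
- disc_cup: The fixed cork disc, 66 mm across and 3 mm thick, in the bay of the dark rack where the checked cup stands at the start; it stays there and so marks the checked cup's place in the old row. Origin: centre of its underside, 12 mm above the worktop.
- salt_mid (a point): The salt shaker: glass salt shaker, white salt inside, with a grey domed metal top, on the dark rack (a like one in the far right corner is fixed: leave it). 44 mm across at its widest, 90 mm tall, loose, upright. The point is at its centre, 45 mm above its foot; z along its upright axis. Grip it higher than this point, 65 mm above its foot (short fingers would bring the palm onto its top); treat its body as square, its sides within 0.2 rad of the rack's.
- disc_salt: The fixed cork disc, 66 mm across and 3 mm thick, in the bay of the dark rack where the salt shaker stands at the start; it stays there and so marks the salt shaker's place in the old row. Origin: centre of its underside, 12 mm above the worktop.
- spice_mid (a point): The spice jar: slim straight glass spice jar with a label and a black screw cap. 41 mm across at its widest, 105 mm tall, loose, upright. The point is at its centre, 52.5 mm above its foot; z along its upright axis. Grip it higher than this point, 80 mm above its foot (short fingers would bring the palm onto its top), from any side.
- disc_spice: The fixed cork disc, 66 mm across and 3 mm thick, in the bay of the dark rack where the spice jar stands at the start; it stays there and so marks the spice jar's place in the old row. Origin: centre of its underside, 12 mm above the worktop.
- sugar_mid (a point): The sugar pot: small white china pot with a knobbed lid (the lid stays on); the lowest of the four; straight sides up to 45 mm. 46 mm across at its widest, 53 mm tall, loose, upright. The point is at its centre, 26.5 mm above its foot; z along its upright axis. It can be gripped across at this height from any side.
- disc_sugar: The fixed cork disc, 66 mm across and 3 mm thick, in the bay of the dark rack where the sugar pot stands at the start; it stays there and so marks the sugar pot's place in the old row. Origin: centre of its underside, 12 mm above the worktop.
Not all that is in view belongs to the job. What is shaped like the part that bears spice_mid but green or pink is not meant.

How it is judged:
By the outcome, as a careful person would: the job done as asked, in the order asked, and still so for the second after the job is handed in, with the robot touching nothing.
It also fails if it takes over 118 s, if anything falls off the work surface, if the arm or the gripper's body presses on something with over 40 N, if the wrist force passes 120 N, or if a joint passes its speed limit or range.

ROBOT

A 6-joint arm with a two-finger parallel gripper is mounted at the origin on a cart in front of the work surface, level with it; the furniture and walls round the work are solid. World frame = base frame: x ahead of the robot, y to its left, z up, the work surface at z = 0. Lengths are in m, angles in rad, forces in N, time in s.
With the tool pointing down it reaches from about 0.375 to 0.9 m from the base axis. Payload 3.1 kg.
Tool frame: the origin (TCP) lies midway between the tips of the shut fingers; the grasp point (between the pads) lies 19 mm behind it (manip.grasp_offset is the distance from the TCP to the grasp point, in m); z points along the fingers, y is the line along which they close (so a half turn about z gives the same grasp; the last joint's range is limited). The gripper opens to 85 mm and grips with 20 to 120 N. Pads are 22 mm wide; open, the fingers measure 114 mm over their backs; the gripper's body (76 mm by 85 mm) begins 54 mm behind the grasp point. The pads swing forward as they close: fully open they stand 13 mm farther back than shut.
Start: joints at [1.067, 0.527, 1.433, -0, 1.181, -0.178], TCP at [0.199, 0.592, 0.231] pointing down, gripper open.
Joint ranges: [-3.08, 3.08], [-0.75, 2.2], [0.22, 2.44], [-1.43, 4.57], [0, 2.65], [-2.85, 2.85]. Speed limits (rad/s): [2.79, 2.79, 3.14, 3.14, 3.14, 3.14].

INTERFACE

Orientations are given as a unit quaternion [x, y, z, w].
In Python, from station import sensors, cams, order, manip gives the robot as it stands.
- The arm moves only by the tool move_arm, never from a script. Its argument "targets" is a list of rows, each an object of numbers: "dx", "dy", "dz": the shift along the world's x, y, z normalised to -1 to 1, where 1 is 25 mm; "rx", "ry", "rz": the turn, a rotation vector about the world's x, y, z normalised to -1 to 1, where 1 is 30 degrees. A call has exactly 10 rows; each row shifts and turns the commanded pose from where the row before left it; what a row does not reach is not made up. A row lasts 1/8 s, in which the tool goes at most 62.5 mm and 10.7 degrees, less where a joint would pass 70% of its speed; a pose out of reach is approached as far as the arm can. A call with a number of a shift or a turn outside -1 to 1 is refused whole. A call with a gripper value outside its range is refused whole. "claw" is the opening in per cent of the stroke, from 0 (shut) to 100 (fully open), set as the call begins (left out, the last holds). The fingers move at their own pace and stop on an object; "newtons" is the grip in N (left out, the last holds). Time passes only in rows, so rows that do not move let the fingers close, or fill a call up. It gives the time, the measured TCP pose, the force, the opening and the grip force at its end, in the units of the state.
- sensors.sense(): the state, without advancing time (a new reading comes with each control period).
- cams.snapshot(name): name is "scene" or "top"; returns the picture (400x640x3 uint8, red, green, blue); there is no depth.
- cams.camera_model(name): a dict with "fx", "fy", "cx", "cy" (pixels), "extrinsics" (4x4, takes a point from world to camera coordinates). Camera axes: x right, y down, z forward; pixel columns grow to the right and rows downward; lengths in m; the calibration is good to about 2 mm. A picture is of the moment at which its call begins. camera_model takes no time and is no camera call.
- order.sign_off(): hands the job in; it is judged then, once.
The state is a dict: "t": time; "q": joint angles; "qd": joint speeds; "tau": joint torques, N m; "tcp_pos": TCP position; "tool_rot": TCP orientation; "force": force on the tool from outside, world axes, zero at the start; "ft_torque": the same for the moment, N m; "finger_gap": opening from 0.0 (shut) to 1.0 (fully open); "gripper_force": force on a finger pad.
Only numpy, scipy, OpenCV 4.12 (cv2) and the standard library are available. Lean on these libraries where they do the work, as an engineer would, in place of code of your own. Each camera call takes 0.05 s, during which the arm holds its last target. There are 200 camera calls.

## Working session

There is one attempt and no reset: what is moved stays moved. The work goes in short steps, Python scripts to look and compute and a tool call to move; the robot and the scene stay as the last step left them, time stands still between calls to the robot, and variables do not carry over. Pictures are saved under pics/ and viewed, at most 14 in all, crops included, and the job is handed in when it is done.

Besides the shell and the picture viewer there is one more tool, called after "Call:" by a JSON object that holds its "op" and its "data", one argument or row to a line. move_arm: Moves the arm, as the interface text tells. Scaled input: -1 to 1 covers 25 mm each way for a shift and 30 degrees each way for a turn. Its arguments: {"type":"object","properties":{"targets":{"type":"array"},"claw":{"type":"number"},"newtons":{"type":"number"}},"required":["targets"]}

```bash
ls; mkdir -p pics; python3 - <<'E'
from station import sensors, cams, order, manip
import cv2,numpy as np
s=sensors.sense();print(s)
for n in("scene","top"):
    cv2.imwrite(f"pics/{n}0.png",cams.snapshot(n)[:,:,::-1]);print(n,cams.camera_model(n))
print(manip.grasp_offset)
E
```

```text
pics
{'t': 0.0, 'q': array([ 1.06752046e+00,  5.28462845e-01,  1.43388489e+00,  1.12052445e-05,
        1.18139105e+00, -1.78478725e-01]), 'qd': array([-0.00029187,  0.00097457,  0.00045511, -0.00138535, -0.0007076 ,
        0.00079437]), 'tau': array([-3.91332997e-04, -4.42336786e+01, -1.78028351e+01, -1.67706944e-04,
        8.26024421e-03,  1.31818439e-05]), 'tcp_pos': array([0.19905961, 0.59171067, 0.23034119]), 'tool_rot': array([ 1.61687691e-01,  9.86841395e-01, -1.00959110e-03, -3.63623647e-04]), 'force': array([-0.19198674, -0.56353838, -0.11532222]), 'ft_torque': array([ 0.01869919,  0.00819274, -0.01153777]), 'gripper_force': 0.0, 'finger_gap': 0.9987695596008982}
scene {'fx': 363.1930215996567, 'fy': 363.1930215996567, 'cx': 315.3032951622229, 'cy': 200.49912366528264, 'extrinsics': array([[ 0.59489181, -0.80379647,  0.00386846, -0.30912796],
       [-0.5146756 , -0.38460065, -0.76628413,  0.28065605],
       [ 0.61742429,  0.45386515, -0.64249021,  0.88173116],
       [ 0.        ,  0.        ,  0.        ,  1.        ]])}
top {'fx': 374.79825053639456, 'fy': 374.79825053639456, 'cx': 324.9411656699254, 'cy': 199.3774628865573, 'extrinsics': array([[-0.00570044, -0.99993731,  0.00963722, -0.03958752],
       [-0.99574368,  0.00478945, -0.09204123,  0.48078761],
       [ 0.09198931, -0.01012088, -0.99570856,  1.13022392],
       [ 0.        ,  0.        ,  0.        ,  1.        ]])}
0.0187
```

View pics/scene0.png

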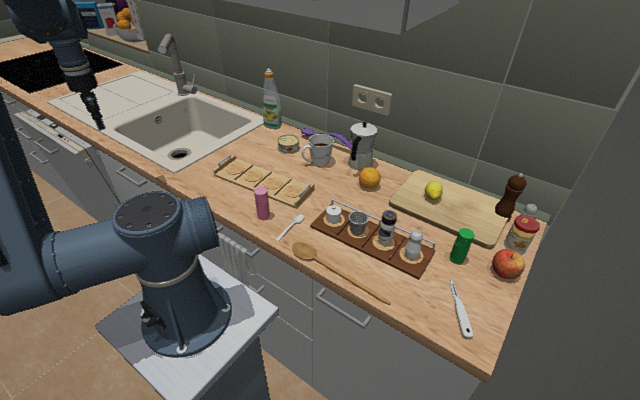

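View pics/top0.png

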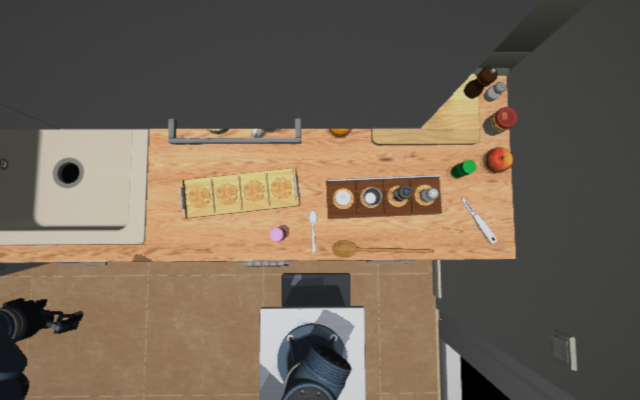

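The scene view shows the old row from left to right: sugar pot (334,214), checked cup (358,223), spice jar (387,228), salt shaker (413,245). The empty rack is at (263,180). 

Spice jar candidates are the black-capped jar (387,228), a green one (462,246) and a pink one (262,203); only the first is labelled with a black cap and stands on the rack. Of the two salt shakers, (413,245) is on the rack and (529,212) is the fixed one in the corner. I'll confirm both in a crop.

```bash
python3 - <<'E'
import cv2,numpy as np
s=cv2.imread("pics/scene0.png");t=cv2.imread("pics/top0.png")
a=cv2.resize(s[190:280,300:450],(800,480),interpolation=3)[:, :]
cv2.imwrite("pics/cropA.png",a)
b=np.vstack([cv2.resize(t[160:225,320:450],(600,300),interpolation=3),cv2.resize(t[160:225,175:305],(600,300),interpolation=3)])
cv2.imwrite("pics/cropB.png",b)
E
```

```text
(no output)
```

View pics/cropA.png

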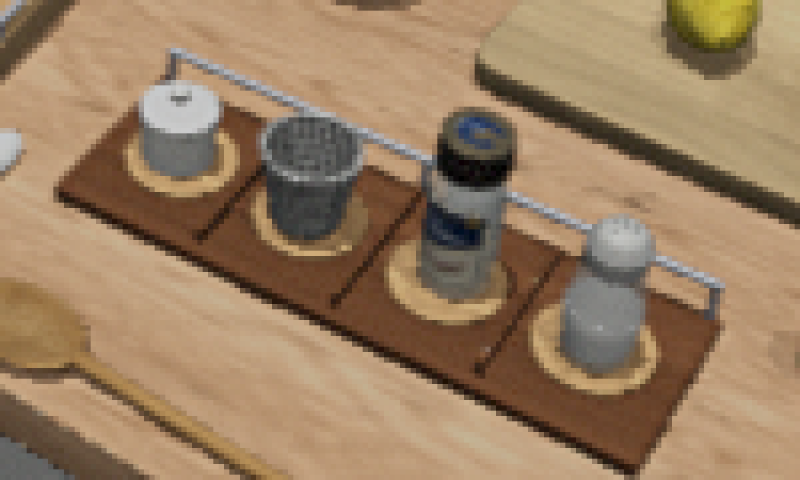

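View pics/cropB.png

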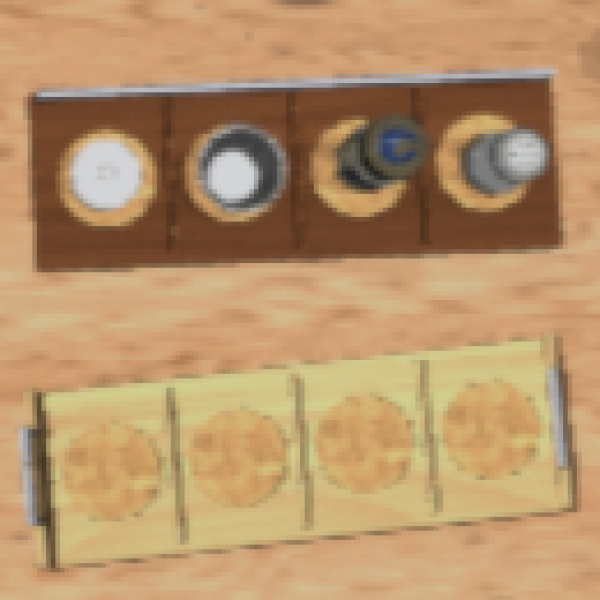

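The crop confirms it: black cap and blue label jar third, domed salt shaker fourth, and the sugar pot, cup, spice, salt order holds. The serving discs in the top crop are at (112,171), (240,157), (365,144) and (491,130) of the lower half.

```bash
cat >h.py <<'E'
import numpy as np
from station import sensors, cams
def ray(n,u,v,z):
    m=cams.camera_model(n);E=m["extrinsics"];R=E[:3,:3];o=-R.T@E[:3,3]
    d=R.T@np.array([(u-m["cx"])/m["fx"],(v-m["cy"])/m["fy"],1]);return (o+d*(z-o[2])/d[2])
def proj(n,p):
    m=cams.camera_model(n);E=m["extrinsics"];c=E[:3,:3]@p+E[:3,3];return m["fx"]*c[0]/c[2]+m["cx"],m["fy"]*c[1]/c[2]+m["cy"]
E
python3 - <<'E'
from h import *
import cv2
k=600/130;kv=300/65
T=lambda x,y:(320+(x+.5)/k-.5,160+(y+.5)/kv-.5)
S=lambda x,y:(300+(x+.5)*150/800-.5,190+(y+.5)*90/480-.5)
for n,t,s,z in[("sugar",(107,174),(181,104),.015+.045),("cup",(240,167),(313,148),.069),("spice",(398,147),(479,135),.12),("salt",(521,154),(620,240),.098)]:
    print(n,"top",ray("top",*T(*t),z)[:2].round(4),"scene",ray("scene",*S(*s),z)[:2].round(4))
for n,t,s in[("d1",(107,178),(182,150)),("d2",(236,172),(310,208)),("d3",(361,169),(448,279)),("d4",(484,164),(595,346))]:
    print(n,"top",ray("top",*T(*t),.015)[:2].round(4),"scene",ray("scene",*S(*s),.015)[:2].round(4))
tt=cv2.imread("pics/top0.png");
# serving discs
for x,y in[(112,171),(240,157),(365,144),(491,130)]:
    u,v=T(x,y);print("serv",ray("top",u-145,v,.015)[:2].round(4))
# rack masks
hsv=cv2.cvtColor(tt,cv2.COLOR_BGR2HSV)
print(hsv[175+0,330],hsv[205,190],hsv[210,260],hsv[220,330])
for n,(u0,u1),lo,hi in[("old",(320,450),(0,90,20),(14,255,130)),("serv",(175,305),(21,60,100),(32,255,255))]:
    m=cv2.inRange(hsv,lo,hi);m[:, :u0]=0;m[:,u1:]=0;m[:165]=0;m[222:]=0
    m=cv2.morphologyEx(m,cv2.MORPH_CLOSE,np.ones((3,3)))
    c=max(cv2.findContours(m,0,2)[0],key=cv2.contourArea)
    P=np.array([ray("top",*p,.012)[:2] for p in c[:,0]],np.float32)
    print(n,cv2.minAreaRect(P),cv2.contourArea(c))
s=sensors.sense()
E
```

```text
sugar top [ 0.483  -0.0949] scene [ 0.479  -0.0981]
cup top [ 0.4862 -0.1797] scene [ 0.4834 -0.1816]
spice top [ 0.4929 -0.2698] scene [ 0.4923 -0.2699]
salt top [ 0.4906 -0.3518] scene [ 0.4883 -0.3533]
d1 top [ 0.4847 -0.0975] scene [ 0.489 -0.094]
d2 top [ 0.4884 -0.1842] scene [ 0.4923 -0.1792]
d3 top [ 0.49   -0.2684] scene [ 0.4901 -0.2681]
d4 top [ 0.493  -0.3514] scene [ 0.4934 -0.3531]
serv [0.4916 0.3469]
serv [0.5006 0.2617]
serv [0.509  0.1782]
serv [0.518  0.0939]
[ 14 113 212] [ 18 110 211] [ 14 115 180] [ 14 114 203]
old ((0.4875119626522064, -0.22414138913154602), (0.11584509164094925, 0.3530944883823395), 2.1063425540924072) 3965.5
serv ((0.5044766068458557, 0.2231137454509735), (0.11523912847042084, 0.35617321729660034), 6.1970109939575195) 3112.5
```

Call:
{"op": "move_arm", "data": {
  "targets": [
    {"dx": 0.8,"dy": -0.98,"rz": -0.35},
    {"dx": 0.8,"dy": -0.98,"rz": -0.35},
    {"dx": 0.8,"dy": -0.98,"rz": -0.35},
    {"dx": 0.8,"dy": -0.98,"rz": -0.35},
    {"dx": 0.8,"dy": -0.98,"rz": -0.35},
    {"dx": 0.8,"dy": -0.98,"rz": -0.35},
    {"dx": 0.8,"dy": -0.98,"rz": -0.21},
    {"dx": 0.8,"dy": -0.98},
    {"dx": 0.8,"dy": -0.98},
    {"dx": 0.8,"dy": -0.98}
  ],
  "claw": 80,
  "newtons": 35
}}

```text
schema error: expected keys dx, dy, dz, rx, ry, rz
```

Call:
{"op": "move_arm", "data": {
  "targets": [
    {"dx": 0.8,"dy": -0.98,"dz": 0,"rx": 0,"ry": 0,"rz": -0.35},
    {"dx": 0.8,"dy": -0.98,"dz": 0,"rx": 0,"ry": 0,"rz": -0.35},
    {"dx": 0.8,"dy": -0.98,"dz": 0,"rx": 0,"ry": 0,"rz": -0.35},
    {"dx": 0.8,"dy": -0.98,"dz": 0,"rx": 0,"ry": 0,"rz": -0.35},
    {"dx": 0.8,"dy": -0.98,"dz": 0,"rx": 0,"ry": 0,"rz": -0.35},
    {"dx": 0.8,"dy": -0.98,"dz": 0,"rx": 0,"ry": 0,"rz": -0.35},
    {"dx": 0.8,"dy": -0.98,"dz": 0,"rx": 0,"ry": 0,"rz": -0.21},
    {"dx": 0.8,"dy": -0.98,"dz": 0,"rx": 0,"ry": 0,"rz": 0},
    {"dx": 0.8,"dy": -0.98,"dz": 0,"rx": 0,"ry": 0,"rz": 0},
    {"dx": 0.8,"dy": -0.98,"dz": 0,"rx": 0,"ry": 0,"rz": 0}
  ],
  "claw": 80,
  "newtons": 35
}}

```text
t: 1.35
tcp_pos: [0.3997, 0.3463, 0.2309]
tool_rot: [0.694, 0.72, -0.0, -0.0]
force: [0.1, 0.4, -0.3]
finger_gap: 0.803
gripper_force: 0.0
```

Call:
{"op": "move_arm", "data": {
  "targets": [
    {"dx": 0.2,"dy": -1,"dz": 0,"rx": 0,"ry": 0,"rz": 0},
    {"dx": 0.2,"dy": -1,"dz": 0,"rx": 0,"ry": 0,"rz": 0},
    {"dx": 0.2,"dy": -1,"dz": 0,"rx": 0,"ry": 0,"rz": 0},
    {"dx": 0.2,"dy": -1,"dz": 0,"rx": 0,"ry": 0,"rz": 0},
    {"dx": 0.2,"dy": -1,"dz": 0,"rx": 0,"ry": 0,"rz": 0},
    {"dx": 0.2,"dy": -1,"dz": 0,"rx": 0,"ry": 0,"rz": 0},
    {"dx": 0.2,"dy": -1,"dz": 0,"rx": 0,"ry": 0,"rz": 0},
    {"dx": 0.2,"dy": -1,"dz": 0,"rx": 0,"ry": 0,"rz": 0},
    {"dx": 0.2,"dy": -1,"dz": 0,"rx": 0,"ry": 0,"rz": 0},
    {"dx": 0.2,"dy": -1,"dz": 0,"rx": 0,"ry": 0,"rz": 0}
  ]
}}

```text
t: 2.6
tcp_pos: [0.4492, 0.0965, 0.2311]
tool_rot: [0.694, 0.72, -0.0, -0.0]
force: [-0.0, 0.6, -0.2]
finger_gap: 0.803
gripper_force: 0.0
```

Call:
{"op": "move_arm", "data": {
  "targets": [
    {"dx": 0.16,"dy": -1,"dz": -0.3,"rx": 0,"ry": 0,"rz": 0},
    {"dx": 0.16,"dy": -1,"dz": -0.4,"rx": 0,"ry": 0,"rz": 0},
    {"dx": 0.16,"dy": -1,"dz": -0.5,"rx": 0,"ry": 0,"rz": 0},
    {"dx": 0.16,"dy": -1,"dz": -0.5,"rx": 0,"ry": 0,"rz": 0},
    {"dx": 0.16,"dy": -1,"dz": -0.5,"rx": 0,"ry": 0,"rz": 0},
    {"dx": 0.16,"dy": -1,"dz": -0.5,"rx": 0,"ry": 0,"rz": 0},
    {"dx": 0.16,"dy": -1,"dz": -0.5,"rx": 0,"ry": 0,"rz": 0},
    {"dx": 0.16,"dy": -0.68,"dz": -0.4,"rx": 0,"ry": 0,"rz": 0},
    {"dx": 0,"dy": 0,"dz": 0,"rx": 0,"ry": 0,"rz": 0},
    {"dx": 0,"dy": 0,"dz": 0,"rx": 0,"ry": 0,"rz": 0}
  ]
}}

```text
t: 3.85
tcp_pos: [0.4811, -0.094, 0.1414]
tool_rot: [0.694, 0.72, 0.0, -0.0]
force: [0.0, -0.2, 0.2]
finger_gap: 0.8
gripper_force: 0.0
```

Call:
{"op": "move_arm", "data": {
  "targets": [
    {"dx": 0.02,"dy": -0.08,"dz": -0.6,"rx": 0,"ry": 0,"rz": 0},
    {"dx": 0,"dy": 0,"dz": -0.8,"rx": 0,"ry": 0,"rz": 0},
    {"dx": 0,"dy": 0,"dz": -0.8,"rx": 0,"ry": 0,"rz": 0},
    {"dx": 0,"dy": 0,"dz": -0.8,"rx": 0,"ry": 0,"rz": 0},
    {"dx": 0,"dy": 0,"dz": -0.6,"rx": 0,"ry": 0,"rz": 0},
    {"dx": 0,"dy": 0,"dz": -0.5,"rx": 0,"ry": 0,"rz": 0},
    {"dx": 0,"dy": 0,"dz": -0.4,"rx": 0,"ry": 0,"rz": 0},
    {"dx": 0,"dy": 0,"dz": -0.3,"rx": 0,"ry": 0,"rz": 0},
    {"dx": 0,"dy": 0,"dz": 0,"rx": 0,"ry": 0,"rz": 0},
    {"dx": 0,"dy": 0,"dz": 0,"rx": 0,"ry": 0,"rz": 0}
  ]
}}

```text
t: 5.1
tcp_pos: [0.4821, -0.0968, 0.0216]
tool_rot: [0.694, 0.72, 0.0, 0.0]
force: [1.0, -0.0, -0.6]
finger_gap: 0.799
gripper_force: 0.0
```

Call:
{"op": "move_arm", "data": {
  "targets": [
    {"dx": 0,"dy": 0,"dz": 0,"rx": 0,"ry": 0,"rz": 0},
    {"dx": 0,"dy": 0,"dz": 0,"rx": 0,"ry": 0,"rz": 0},
    {"dx": 0,"dy": 0,"dz": 0,"rx": 0,"ry": 0,"rz": 0},
    {"dx": 0,"dy": 0,"dz": 0,"rx": 0,"ry": 0,"rz": 0},
    {"dx": 0,"dy": 0,"dz": 0,"rx": 0,"ry": 0,"rz": 0},
    {"dx": 0,"dy": 0,"dz": 0,"rx": 0,"ry": 0,"rz": 0},
    {"dx": 0,"dy": 0,"dz": 0,"rx": 0,"ry": 0,"rz": 0},
    {"dx": 0,"dy": 0,"dz": 0,"rx": 0,"ry": 0,"rz": 0},
    {"dx": 0,"dy": 0,"dz": 0,"rx": 0,"ry": 0,"rz": 0},
    {"dx": 0,"dy": 0,"dz": 0,"rx": 0,"ry": 0,"rz": 0}
  ],
  "claw": 0,
  "newtons": 35
}}

```text
t: 6.35
tcp_pos: [0.4824, -0.0969, 0.022]
tool_rot: [0.694, 0.72, 0.0, 0.001]
force: [-0.7, 0.4, 5.6]
finger_gap: 0.514
gripper_force: 35.5
```

Call:
{"op": "move_arm", "data": {
  "targets": [
    {"dx": 0,"dy": 0,"dz": 0.4,"rx": 0,"ry": 0,"rz": 0},
    {"dx": 0,"dy": 0,"dz": 0.8,"rx": 0,"ry": 0,"rz": 0},
    {"dx": 0,"dy": 0,"dz": 0.8,"rx": 0,"ry": 0,"rz": 0},
    {"dx": 0,"dy": 0,"dz": 0.8,"rx": 0,"ry": 0,"rz": 0},
    {"dx": 0.1,"dy": 0.4,"dz": 0.4,"rx": 0,"ry": 0,"rz": 0},
    {"dx": 0.2,"dy": 0.8,"dz": 0,"rx": 0,"ry": 0,"rz": 0},
    {"dx": 0.2,"dy": 0.9,"dz": 0,"rx": 0,"ry": 0,"rz": 0.04},
    {"dx": 0.2,"dy": 0.9,"dz": 0,"rx": 0,"ry": 0,"rz": 0.05},
    {"dx": 0.2,"dy": 0.9,"dz": 0,"rx": 0,"ry": 0,"rz": 0.05},
    {"dx": 0.2,"dy": 0.9,"dz": 0,"rx": 0,"ry": 0,"rz": 0}
  ]
}}

```text
t: 7.6
tcp_pos: [0.509, 0.0248, 0.101]
tool_rot: [0.667, 0.745, -0.0, -0.001]
force: [0.0, 0.2, -1.9]
finger_gap: 0.512
gripper_force: 36.0
```

Call:
{"op": "move_arm", "data": {
  "targets": [
    {"dx": 0.15,"dy": 0.9,"dz": 0,"rx": 0,"ry": 0,"rz": 0},
    {"dx": 0.12,"dy": 0.9,"dz": 0,"rx": 0,"ry": 0,"rz": 0},
    {"dx": 0.1,"dy": 0.7,"dz": 0,"rx": 0,"ry": 0,"rz": 0},
    {"dx": 0,"dy": 0.3,"dz": 0,"rx": 0,"ry": 0,"rz": 0},
    {"dx": 0,"dy": 0,"dz": 0,"rx": 0,"ry": 0,"rz": 0},
    {"dx": 0,"dy": 0,"dz": 0,"rx": 0,"ry": 0,"rz": 0},
    {"dx": 0,"dy": 0,"dz": 0,"rx": 0,"ry": 0,"rz": 0},
    {"dx": 0,"dy": 0,"dz": 0,"rx": 0,"ry": 0,"rz": 0},
    {"dx": 0,"dy": 0,"dz": 0,"rx": 0,"ry": 0,"rz": 0},
    {"dx": 0,"dy": 0,"dz": 0,"rx": 0,"ry": 0,"rz": 0}
  ]
}}

```text
t: 8.85
tcp_pos: [0.5187, 0.0932, 0.1013]
tool_rot: [0.667, 0.745, -0.0, 0.0]
force: [-0.4, 0.4, -1.0]
finger_gap: 0.519
gripper_force: 36.0
```

```bash
cat >>h.py <<'E'
import cv2
def look(name,p,w=110,h=82):
    out=[]
    for n in("scene","top"):
        im=cams.snapshot(n)[:,:,::-1];u,v=map(int,proj(n,np.array(p)));u0=max(0,u-w//2);v0=max(0,v-h//2)
        c=im[v0:v0+h,u0:u0+w];out.append(cv2.resize(c,None,fx=5,fy=5,interpolation=3)[:, :400] if 0 else cv2.resize(c,(400,400*c.shape[0]//c.shape[1]),interpolation=3));print(n,u0,v0,400/c.shape[1])
    H=max(o.shape[0] for o in out);out=[cv2.copyMakeBorder(o,0,H-o.shape[0],0,0,0) for o in out]
    cv2.imwrite(f"pics/{name}.png",np.hstack(out))
E
python3 -c "
from h import *
look('s1',[.518,.12,.06])"
```

```text
scene 231 136 3.6363636363636362
top 215 144 3.6363636363636362
```

View pics/s1.png

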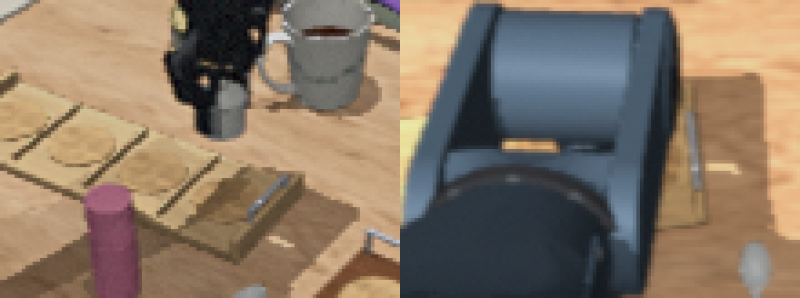

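The sugar pot hangs upright in the fingers over the right bay; its foot centre is at about (292,172) in the scene view.

```bash
python3 -c "
from h import *
print(ray('scene',231+222/3.636,136+130/3.636,.094), ray('scene',231+231/3.636,136+85/3.636,.139))
print(sensors.sense()['tcp_pos'])"
```

```text
[0.51765905 0.0932134  0.094     ] [0.52696737 0.08848552 0.139     ]
[0.51866088 0.09326006 0.1013039 ]
```

Call:
{"op": "move_arm", "data": {
  "targets": [
    {"dx": 0,"dy": 0,"dz": -0.5,"rx": 0,"ry": 0,"rz": 0},
    {"dx": 0,"dy": 0,"dz": -0.7,"rx": 0,"ry": 0,"rz": 0},
    {"dx": 0,"dy": 0,"dz": -0.7,"rx": 0,"ry": 0,"rz": 0},
    {"dx": 0,"dy": 0,"dz": -0.5,"rx": 0,"ry": 0,"rz": 0},
    {"dx": 0,"dy": 0,"dz": -0.3,"rx": 0,"ry": 0,"rz": 0},
    {"dx": 0,"dy": 0,"dz": -0.2,"rx": 0,"ry": 0,"rz": 0},
    {"dx": 0,"dy": 0,"dz": -0.1,"rx": 0,"ry": 0,"rz": 0},
    {"dx": 0,"dy": 0,"dz": -0.1,"rx": 0,"ry": 0,"rz": 0},
    {"dx": 0,"dy": 0,"dz": 0,"rx": 0,"ry": 0,"rz": 0},
    {"dx": 0,"dy": 0,"dz": 0,"rx": 0,"ry": 0,"rz": 0}
  ]
}}

```text
t: 10.2
tcp_pos: [0.5188, 0.0933, 0.024]
tool_rot: [0.667, 0.745, 0.0, 0.0]
force: [-0.1, -0.8, -0.0]
finger_gap: 0.514
gripper_force: 36.0
```

Call:
{"op": "move_arm", "data": {
  "targets": [
    {"dx": 0,"dy": 0,"dz": -0.04,"rx": 0,"ry": 0,"rz": 0},
    {"dx": 0,"dy": 0,"dz": -0.04,"rx": 0,"ry": 0,"rz": 0},
    {"dx": 0,"dy": 0,"dz": 0,"rx": 0,"ry": 0,"rz": 0},
    {"dx": 0,"dy": 0,"dz": 0,"rx": 0,"ry": 0,"rz": 0},
    {"dx": 0,"dy": 0,"dz": 0,"rx": 0,"ry": 0,"rz": 0},
    {"dx": 0,"dy": 0,"dz": 0,"rx": 0,"ry": 0,"rz": 0},
    {"dx": 0,"dy": 0,"dz": 0,"rx": 0,"ry": 0,"rz": 0},
    {"dx": 0,"dy": 0,"dz": 0,"rx": 0,"ry": 0,"rz": 0},
    {"dx": 0,"dy": 0,"dz": 0,"rx": 0,"ry": 0,"rz": 0},
    {"dx": 0,"dy": 0,"dz": 0,"rx": 0,"ry": 0,"rz": 0}
  ]
}}

```text
t: 11.45
tcp_pos: [0.5187, 0.0933, 0.022]
tool_rot: [0.667, 0.745, 0.0, 0.0]
force: [-0.8, -0.0, 5.5]
finger_gap: 0.515
gripper_force: 36.5
```

Call:
{"op": "move_arm", "data": {
  "targets": [
    {"dx": 0,"dy": 0,"dz": 0,"rx": 0,"ry": 0,"rz": 0},
    {"dx": 0,"dy": 0,"dz": 0,"rx": 0,"ry": 0,"rz": 0},
    {"dx": 0,"dy": 0,"dz": 0,"rx": 0,"ry": 0,"rz": 0},
    {"dx": 0,"dy": 0,"dz": 0,"rx": 0,"ry": 0,"rz": 0},
    {"dx": 0,"dy": 0,"dz": 0,"rx": 0,"ry": 0,"rz": 0},
    {"dx": 0,"dy": 0,"dz": 0.3,"rx": 0,"ry": 0,"rz": 0},
    {"dx": 0,"dy": 0,"dz": 0.6,"rx": 0,"ry": 0,"rz": 0},
    {"dx": 0,"dy": 0,"dz": 1,"rx": 0,"ry": 0,"rz": 0},
    {"dx": 0,"dy": 0,"dz": 1,"rx": 0,"ry": 0,"rz": 0},
    {"dx": 0,"dy": 0,"dz": 1,"rx": 0,"ry": 0,"rz": 0}
  ],
  "claw": 80
}}

```text
t: 12.7
tcp_pos: [0.5188, 0.0933, 0.1213]
tool_rot: [0.667, 0.745, 0.0, 0.0]
force: [-0.1, 0.5, 0.2]
finger_gap: 0.799
gripper_force: 0.0
```

Call:
{"op": "move_arm", "data": {
  "targets": [
    {"dx": -0.1,"dy": -0.9,"dz": 0.4,"rx": 0,"ry": 0,"rz": 0},
    {"dx": -0.13,"dy": -1,"dz": 0,"rx": 0,"ry": 0,"rz": 0},
    {"dx": -0.13,"dy": -1,"dz": 0,"rx": 0,"ry": 0,"rz": -0.04},
    {"dx": -0.13,"dy": -1,"dz": 0,"rx": 0,"ry": 0,"rz": -0.05},
    {"dx": -0.13,"dy": -1,"dz": 0,"rx": 0,"ry": 0,"rz": -0.05},
    {"dx": -0.13,"dy": -1,"dz": 0,"rx": 0,"ry": 0,"rz": 0},
    {"dx": -0.13,"dy": -1,"dz": 0,"rx": 0,"ry": 0,"rz": 0},
    {"dx": -0.13,"dy": -1,"dz": 0,"rx": 0,"ry": 0,"rz": 0},
    {"dx": -0.13,"dy": -1,"dz": 0,"rx": 0,"ry": 0,"rz": 0},
    {"dx": -0.13,"dy": -1,"dz": 0,"rx": 0,"ry": 0,"rz": 0}
  ]
}}

```text
t: 13.95
tcp_pos: [0.4869, -0.1551, 0.1305]
tool_rot: [0.694, 0.72, 0.0, 0.001]
force: [-0.1, 0.3, 0.4]
finger_gap: 0.804
gripper_force: 0.0
```

Call:
{"op": "move_arm", "data": {
  "targets": [
    {"dx": -0.08,"dy": -0.7,"dz": 0,"rx": 0,"ry": 0,"rz": 0},
    {"dx": 0,"dy": -0.35,"dz": -0.4,"rx": 0,"ry": 0,"rz": 0},
    {"dx": 0,"dy": 0,"dz": 0,"rx": 0,"ry": 0,"rz": 0},
    {"dx": 0,"dy": 0,"dz": 0,"rx": 0,"ry": 0,"rz": 0},
    {"dx": 0,"dy": 0,"dz": 0,"rx": 0,"ry": 0,"rz": 0},
    {"dx": 0,"dy": 0,"dz": 0,"rx": 0,"ry": 0,"rz": 0},
    {"dx": 0,"dy": 0,"dz": 0,"rx": 0,"ry": 0,"rz": 0},
    {"dx": 0,"dy": 0,"dz": 0,"rx": 0,"ry": 0,"rz": 0},
    {"dx": 0,"dy": 0,"dz": 0,"rx": 0,"ry": 0,"rz": 0},
    {"dx": 0,"dy": 0,"dz": 0,"rx": 0,"ry": 0,"rz": 0}
  ]
}}

```text
t: 15.2
tcp_pos: [0.4849, -0.1805, 0.1193]
tool_rot: [0.694, 0.72, 0.0, 0.0]
force: [-0.6, 0.1, -0.3]
finger_gap: 0.803
gripper_force: 0.0
```

Call:
{"op": "move_arm", "data": {
  "targets": [
    {"dx": 0,"dy": 0,"dz": -0.4,"rx": 0,"ry": 0,"rz": 0},
    {"dx": 0,"dy": 0,"dz": -0.7,"rx": 0,"ry": 0,"rz": 0},
    {"dx": 0,"dy": 0,"dz": -0.7,"rx": 0,"ry": 0,"rz": 0},
    {"dx": 0,"dy": 0,"dz": -0.6,"rx": 0,"ry": 0,"rz": 0},
    {"dx": 0,"dy": 0,"dz": -0.6,"rx": 0,"ry": 0,"rz": 0},
    {"dx": 0,"dy": 0,"dz": -0.5,"rx": 0,"ry": 0,"rz": 0},
    {"dx": 0,"dy": 0,"dz": -0.4,"rx": 0,"ry": 0,"rz": 0},
    {"dx": 0,"dy": 0,"dz": 0,"rx": 0,"ry": 0,"rz": 0},
    {"dx": 0,"dy": 0,"dz": 0,"rx": 0,"ry": 0,"rz": 0},
    {"dx": 0,"dy": 0,"dz": 0,"rx": 0,"ry": 0,"rz": 0}
  ]
}}

```text
t: 16.45
tcp_pos: [0.4853, -0.1807, 0.0223]
tool_rot: [0.694, 0.72, 0.0, 0.001]
force: [0.2, 0.5, -0.1]
finger_gap: 0.798
gripper_force: 0.0
```

Call:
{"op": "move_arm", "data": {
  "targets": [
    {"dx": 0,"dy": 0,"dz": 0,"rx": 0,"ry": 0,"rz": 0},
    {"dx": 0,"dy": 0,"dz": 0,"rx": 0,"ry": 0,"rz": 0},
    {"dx": 0,"dy": 0,"dz": 0,"rx": 0,"ry": 0,"rz": 0},
    {"dx": 0,"dy": 0,"dz": 0,"rx": 0,"ry": 0,"rz": 0},
    {"dx": 0,"dy": 0,"dz": 0,"rx": 0,"ry": 0,"rz": 0},
    {"dx": 0,"dy": 0,"dz": 0,"rx": 0,"ry": 0,"rz": 0},
    {"dx": 0,"dy": 0,"dz": 0,"rx": 0,"ry": 0,"rz": 0},
    {"dx": 0,"dy": 0,"dz": 0,"rx": 0,"ry": 0,"rz": 0},
    {"dx": 0,"dy": 0,"dz": 0,"rx": 0,"ry": 0,"rz": 0},
    {"dx": 0,"dy": 0,"dz": 0,"rx": 0,"ry": 0,"rz": 0}
  ],
  "claw": 0,
  "newtons": 35
}}

```text
t: 17.7
tcp_pos: [0.4852, -0.1806, 0.0225]
tool_rot: [0.694, 0.72, 0.0, 0.001]
force: [-0.8, 0.2, 6.8]
finger_gap: 0.617
gripper_force: 35.1
```

Call:
{"op": "move_arm", "data": {
  "targets": [
    {"dx": 0,"dy": 0,"dz": 0.4,"rx": 0,"ry": 0,"rz": 0},
    {"dx": 0,"dy": 0,"dz": 0.8,"rx": 0,"ry": 0,"rz": 0},
    {"dx": 0,"dy": 0,"dz": 0.8,"rx": 0,"ry": 0,"rz": 0},
    {"dx": 0,"dy": 0,"dz": 0.8,"rx": 0,"ry": 0,"rz": 0},
    {"dx": 0.06,"dy": 0.5,"dz": 0.8,"rx": 0,"ry": 0,"rz": 0},
    {"dx": 0.06,"dy": 0.9,"dz": 0,"rx": 0,"ry": 0,"rz": 0},
    {"dx": 0.06,"dy": 0.9,"dz": 0,"rx": 0,"ry": 0,"rz": 0.04},
    {"dx": 0.06,"dy": 0.9,"dz": 0,"rx": 0,"ry": 0,"rz": 0.05},
    {"dx": 0.06,"dy": 0.9,"dz": 0,"rx": 0,"ry": 0,"rz": 0.05},
    {"dx": 0.06,"dy": 0.9,"dz": 0,"rx": 0,"ry": 0,"rz": 0}
  ]
}}

```text
t: 18.95
tcp_pos: [0.4937, -0.0546, 0.112]
tool_rot: [0.667, 0.745, -0.0, -0.0]
force: [0.5, -0.9, -1.3]
finger_gap: 0.618
gripper_force: 36.7
```

Call:
{"op": "move_arm", "data": {
  "targets": [
    {"dx": 0.06,"dy": 0.9,"dz": 0,"rx": 0,"ry": 0,"rz": 0},
    {"dx": 0.06,"dy": 0.9,"dz": 0,"rx": 0,"ry": 0,"rz": 0},
    {"dx": 0.06,"dy": 0.9,"dz": 0,"rx": 0,"ry": 0,"rz": 0},
    {"dx": 0.06,"dy": 0.9,"dz": 0,"rx": 0,"ry": 0,"rz": 0},
    {"dx": 0.06,"dy": 0.9,"dz": 0,"rx": 0,"ry": 0,"rz": 0},
    {"dx": 0.06,"dy": 0.9,"dz": 0,"rx": 0,"ry": 0,"rz": 0},
    {"dx": 0.06,"dy": 0.9,"dz": 0,"rx": 0,"ry": 0,"rz": 0},
    {"dx": 0.06,"dy": 0.9,"dz": 0,"rx": 0,"ry": 0,"rz": 0},
    {"dx": 0.06,"dy": 0.9,"dz": 0,"rx": 0,"ry": 0,"rz": 0},
    {"dx": 0.06,"dy": 0.8,"dz": 0,"rx": 0,"ry": 0,"rz": 0}
  ]
}}

```text
t: 20.2
tcp_pos: [0.5085, 0.1679, 0.112]
tool_rot: [0.667, 0.745, -0.0, -0.0]
force: [0.1, 0.3, -0.9]
finger_gap: 0.621
gripper_force: 36.7
```

Call:
{"op": "move_arm", "data": {
  "targets": [
    {"dx": 0.02,"dy": 0.3,"dz": 0,"rx": 0,"ry": 0,"rz": 0},
    {"dx": 0,"dy": 0.14,"dz": 0,"rx": 0,"ry": 0,"rz": 0},
    {"dx": 0,"dy": 0,"dz": -0.5,"rx": 0,"ry": 0,"rz": 0},
    {"dx": 0,"dy": 0,"dz": -0.6,"rx": 0,"ry": 0,"rz": 0},
    {"dx": 0,"dy": 0,"dz": -0.6,"rx": 0,"ry": 0,"rz": 0},
    {"dx": 0,"dy": 0,"dz": -0.3,"rx": 0,"ry": 0,"rz": 0},
    {"dx": 0,"dy": 0,"dz": 0,"rx": 0,"ry": 0,"rz": 0},
    {"dx": 0,"dy": 0,"dz": 0,"rx": 0,"ry": 0,"rz": 0},
    {"dx": 0,"dy": 0,"dz": 0,"rx": 0,"ry": 0,"rz": 0},
    {"dx": 0,"dy": 0,"dz": 0,"rx": 0,"ry": 0,"rz": 0}
  ]
}}

```text
t: 21.45
tcp_pos: [0.5097, 0.1781, 0.0623]
tool_rot: [0.667, 0.745, 0.0, 0.0]
force: [0.4, 0.3, -1.7]
finger_gap: 0.623
gripper_force: 36.7
```

```bash
python3 -c "
from h import *
look('s2',[.51,.15,.04],90,70)"
```

```text
scene 233 144 4.444444444444445
top 216 154 4.444444444444445
```

View pics/s2.png

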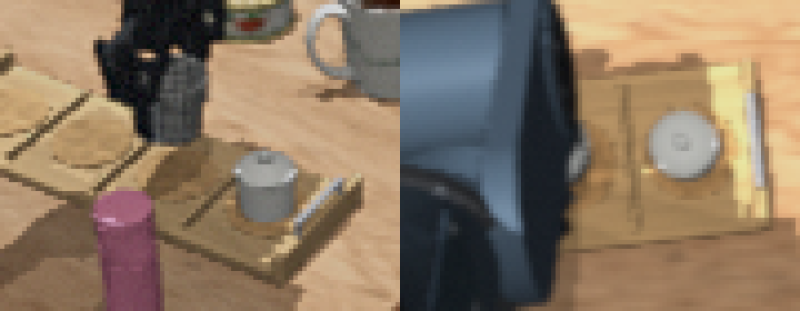

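The sugar pot stands upright in the right bay, lid at (280,187) in the top view. The cup hangs upright over the third bay, foot at about (272,175) in the scene view.

```bash
python3 -c "
from h import *
print('sugar',ray('top',216+285/4.444-.4,154+145/4.444-.4,.06),ray('scene',233+266/4.444-.4,144+164/4.444-.4,.06))
print('cupfoot',ray('scene',233+173/4.444-.4,144+137/4.444-.4,.055))"
```

```text
sugar [0.51710258 0.09279938 0.06      ] [0.51608017 0.09184516 0.06      ]
cupfoot [0.50516669 0.17515806 0.055     ]
```

Call:
{"op": "move_arm", "data": {
  "targets": [
    {"dx": 0,"dy": 0,"dz": -0.4,"rx": 0,"ry": 0,"rz": 0},
    {"dx": 0,"dy": 0,"dz": -0.5,"rx": 0,"ry": 0,"rz": 0},
    {"dx": 0,"dy": 0,"dz": -0.3,"rx": 0,"ry": 0,"rz": 0},
    {"dx": 0,"dy": 0,"dz": -0.2,"rx": 0,"ry": 0,"rz": 0},
    {"dx": 0,"dy": 0,"dz": -0.1,"rx": 0,"ry": 0,"rz": 0},
    {"dx": 0,"dy": 0,"dz": -0.06,"rx": 0,"ry": 0,"rz": 0},
    {"dx": 0,"dy": 0,"dz": -0.04,"rx": 0,"ry": 0,"rz": 0},
    {"dx": 0,"dy": 0,"dz": 0,"rx": 0,"ry": 0,"rz": 0},
    {"dx": 0,"dy": 0,"dz": 0,"rx": 0,"ry": 0,"rz": 0},
    {"dx": 0,"dy": 0,"dz": 0,"rx": 0,"ry": 0,"rz": 0}
  ]
}}

```text
t: 22.8
tcp_pos: [0.5095, 0.1781, 0.0226]
tool_rot: [0.667, 0.745, 0.0, 0.0]
force: [-2.1, -0.4, 5.0]
finger_gap: 0.617
gripper_force: 36.2
```

Call:
{"op": "move_arm", "data": {
  "targets": [
    {"dx": 0,"dy": 0,"dz": 0,"rx": 0,"ry": 0,"rz": 0},
    {"dx": 0,"dy": 0,"dz": 0,"rx": 0,"ry": 0,"rz": 0},
    {"dx": 0,"dy": 0,"dz": 0,"rx": 0,"ry": 0,"rz": 0},
    {"dx": 0,"dy": 0,"dz": 0,"rx": 0,"ry": 0,"rz": 0},
    {"dx": 0,"dy": 0,"dz": 0.3,"rx": 0,"ry": 0,"rz": 0},
    {"dx": 0,"dy": 0,"dz": 0.7,"rx": 0,"ry": 0,"rz": 0},
    {"dx": 0,"dy": 0,"dz": 1,"rx": 0,"ry": 0,"rz": 0},
    {"dx": 0,"dy": 0,"dz": 1,"rx": 0,"ry": 0,"rz": 0},
    {"dx": 0,"dy": 0,"dz": 1,"rx": 0,"ry": 0,"rz": 0},
    {"dx": 0,"dy": -0.5,"dz": 1,"rx": 0,"ry": 0,"rz": 0}
  ],
  "claw": 80
}}

```text
t: 24.05
tcp_pos: [0.5095, 0.166, 0.1491]
tool_rot: [0.667, 0.745, 0.001, 0.001]
force: [-0.4, -0.2, -0.0]
finger_gap: 0.799
gripper_force: 0.0
```

Call:
{"op": "move_arm", "data": {
  "targets": [
    {"dx": -0.04,"dy": -1,"dz": 0.5,"rx": 0,"ry": 0,"rz": 0},
    {"dx": -0.04,"dy": -1,"dz": 0,"rx": 0,"ry": 0,"rz": 0},
    {"dx": -0.04,"dy": -1,"dz": 0,"rx": 0,"ry": 0,"rz": -0.04},
    {"dx": -0.04,"dy": -1,"dz": 0,"rx": 0,"ry": 0,"rz": -0.05},
    {"dx": -0.04,"dy": -1,"dz": 0,"rx": 0,"ry": 0,"rz": -0.05},
    {"dx": -0.04,"dy": -1,"dz": 0,"rx": 0,"ry": 0,"rz": 0},
    {"dx": -0.04,"dy": -1,"dz": 0,"rx": 0,"ry": 0,"rz": 0},
    {"dx": -0.04,"dy": -1,"dz": 0,"rx": 0,"ry": 0,"rz": 0},
    {"dx": -0.04,"dy": -1,"dz": 0,"rx": 0,"ry": 0,"rz": 0},
    {"dx": -0.04,"dy": -1,"dz": 0,"rx": 0,"ry": 0,"rz": 0}
  ]
}}

```text
t: 25.3
tcp_pos: [0.4995, -0.0853, 0.1607]
tool_rot: [0.694, 0.72, 0.0, 0.001]
force: [-0.7, 0.3, -0.5]
finger_gap: 0.799
gripper_force: 0.0
```

Call:
{"op": "move_arm", "data": {
  "targets": [
    {"dx": -0.04,"dy": -1,"dz": 0,"rx": 0,"ry": 0,"rz": 0},
    {"dx": -0.04,"dy": -1,"dz": 0,"rx": 0,"ry": 0,"rz": 0},
    {"dx": -0.04,"dy": -1,"dz": 0,"rx": 0,"ry": 0,"rz": 0},
    {"dx": -0.04,"dy": -1,"dz": 0,"rx": 0,"ry": 0,"rz": 0},
    {"dx": -0.04,"dy": -1,"dz": 0,"rx": 0,"ry": 0,"rz": 0},
    {"dx": -0.04,"dy": -1,"dz": 0,"rx": 0,"ry": 0,"rz": 0},
    {"dx": -0.04,"dy": -1,"dz": 0,"rx": 0,"ry": 0,"rz": 0},
    {"dx": 0,"dy": -0.42,"dz": 0,"rx": 0,"ry": 0,"rz": 0},
    {"dx": 0,"dy": 0,"dz": 0,"rx": 0,"ry": 0,"rz": 0},
    {"dx": 0,"dy": 0,"dz": 0,"rx": 0,"ry": 0,"rz": 0}
  ]
}}

```text
t: 26.55
tcp_pos: [0.4922, -0.2688, 0.1595]
tool_rot: [0.694, 0.72, 0.0, -0.0]
force: [-0.9, 0.8, 0.2]
finger_gap: 0.799
gripper_force: 0.0
```

```bash
python3 -c "
from h import *
look('s3',[.5,-.25,.07],110,90)
im=cams.snapshot('top')[:,:,::-1];cv2.imwrite('pics/s4.png',cv2.resize(im[155:225,175:305],(650,350),interpolation=3))"
```

```text
scene 327 178 3.6363636363636362
top 340 146 3.6363636363636362
```

View pics/s3.png

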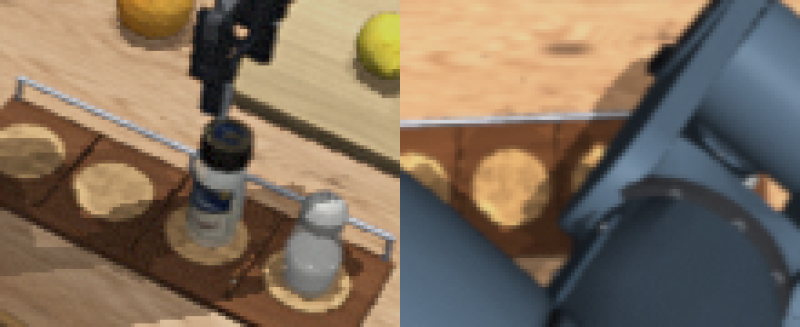

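View pics/s4.png

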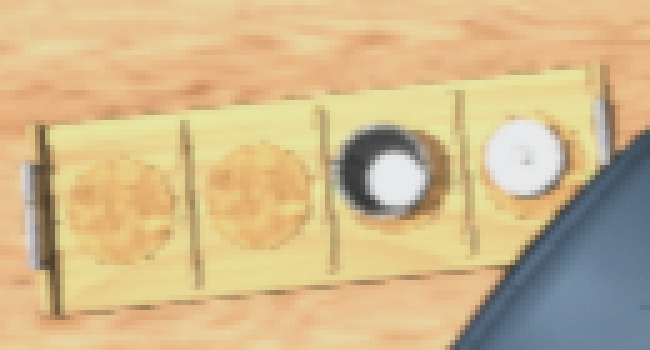

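Sugar pot at (280,186) and cup at (251,189) in the top view both stand upright on their discs. The open fingers straddle the spice jar, whose cap is at (389,216) in the scene view, and it and the salt shaker are undisturbed.

```bash
python3 -c "
from h import *
print('cup',ray('top',251,189,.069));print('sug',ray('top',279.6,186.2,.06))
print('spicecap scene',ray('scene',327+229/3.636-.4,178+134/3.636-.4,.12))"
```

```text
cup [0.5080807  0.17647986 0.069     ]
sug [0.51718921 0.09319108 0.06      ]
spicecap scene [ 0.49427456 -0.26945167  0.12      ]
```

Call:
{"op": "move_arm", "data": {
  "targets": [
    {"dx": 0.02,"dy": -0.04,"dz": -0.3,"rx": 0,"ry": 0,"rz": 0},
    {"dx": 0,"dy": 0,"dz": -0.5,"rx": 0,"ry": 0,"rz": 0},
    {"dx": 0,"dy": 0,"dz": -0.6,"rx": 0,"ry": 0,"rz": 0},
    {"dx": 0,"dy": 0,"dz": -0.6,"rx": 0,"ry": 0,"rz": 0},
    {"dx": 0,"dy": 0,"dz": -0.6,"rx": 0,"ry": 0,"rz": 0},
    {"dx": 0,"dy": 0,"dz": -0.5,"rx": 0,"ry": 0,"rz": 0},
    {"dx": 0,"dy": 0,"dz": -0.3,"rx": 0,"ry": 0,"rz": 0},
    {"dx": 0,"dy": 0,"dz": 0,"rx": 0,"ry": 0,"rz": 0},
    {"dx": 0,"dy": 0,"dz": 0,"rx": 0,"ry": 0,"rz": 0},
    {"dx": 0,"dy": 0,"dz": 0,"rx": 0,"ry": 0,"rz": 0}
  ]
}}

```text
t: 27.95
tcp_pos: [0.4933, -0.2712, 0.0749]
tool_rot: [0.694, 0.72, 0.0, 0.001]
force: [0.0, 0.3, 0.8]
finger_gap: 0.803
gripper_force: 0.0
```

Call:
{"op": "move_arm", "data": {
  "targets": [
    {"dx": 0,"dy": 0,"dz": 0,"rx": 0,"ry": 0,"rz": 0},
    {"dx": 0,"dy": 0,"dz": 0,"rx": 0,"ry": 0,"rz": 0},
    {"dx": 0,"dy": 0,"dz": 0,"rx": 0,"ry": 0,"rz": 0},
    {"dx": 0,"dy": 0,"dz": 0,"rx": 0,"ry": 0,"rz": 0},
    {"dx": 0,"dy": 0,"dz": 0,"rx": 0,"ry": 0,"rz": 0},
    {"dx": 0,"dy": 0,"dz": 0,"rx": 0,"ry": 0,"rz": 0},
    {"dx": 0,"dy": 0,"dz": 0,"rx": 0,"ry": 0,"rz": 0},
    {"dx": 0,"dy": 0,"dz": 0,"rx": 0,"ry": 0,"rz": 0},
    {"dx": 0,"dy": 0,"dz": 0,"rx": 0,"ry": 0,"rz": 0},
    {"dx": 0,"dy": 0,"dz": 0,"rx": 0,"ry": 0,"rz": 0}
  ],
  "claw": 0,
  "newtons": 45
}}

```text
t: 29.2
tcp_pos: [0.4932, -0.2712, 0.0748]
tool_rot: [0.694, 0.72, 0.0, 0.001]
force: [-0.1, -0.5, 5.5]
finger_gap: 0.462
gripper_force: 45.5
```

Call:
{"op": "move_arm", "data": {
  "targets": [
    {"dx": 0,"dy": 0,"dz": 0.4,"rx": 0,"ry": 0,"rz": 0},
    {"dx": 0,"dy": 0,"dz": 0.8,"rx": 0,"ry": 0,"rz": 0},
    {"dx": 0,"dy": 0,"dz": 0.8,"rx": 0,"ry": 0,"rz": 0},
    {"dx": 0,"dy": 0,"dz": 0.8,"rx": 0,"ry": 0,"rz": 0},
    {"dx": 0,"dy": 0.3,"dz": 0.8,"rx": 0,"ry": 0,"rz": 0},
    {"dx": 0,"dy": 0.6,"dz": 0.4,"rx": 0,"ry": 0,"rz": 0},
    {"dx": 0,"dy": 0.8,"dz": 0,"rx": 0,"ry": 0,"rz": 0.04},
    {"dx": 0,"dy": 0.9,"dz": 0,"rx": 0,"ry": 0,"rz": 0.05},
    {"dx": 0,"dy": 0.9,"dz": 0,"rx": 0,"ry": 0,"rz": 0.05},
    {"dx": 0,"dy": 0.9,"dz": 0,"rx": 0,"ry": 0,"rz": 0}
  ]
}}

```text
t: 30.45
tcp_pos: [0.4924, -0.1587, 0.1737]
tool_rot: [0.667, 0.745, -0.0, -0.001]
force: [0.4, 0.1, -1.9]
finger_gap: 0.465
gripper_force: 45.4
```

Call:
{"op": "move_arm", "data": {
  "targets": [
    {"dx": 0.03,"dy": 0.9,"dz": 0,"rx": 0,"ry": 0,"rz": 0},
    {"dx": 0.03,"dy": 0.9,"dz": 0,"rx": 0,"ry": 0,"rz": 0},
    {"dx": 0.03,"dy": 0.9,"dz": 0,"rx": 0,"ry": 0,"rz": 0},
    {"dx": 0.03,"dy": 0.9,"dz": 0,"rx": 0,"ry": 0,"rz": 0},
    {"dx": 0.03,"dy": 0.9,"dz": 0,"rx": 0,"ry": 0,"rz": 0},
    {"dx": 0.03,"dy": 0.9,"dz": 0,"rx": 0,"ry": 0,"rz": 0},
    {"dx": 0.03,"dy": 0.9,"dz": 0,"rx": 0,"ry": 0,"rz": 0},
    {"dx": 0.03,"dy": 0.9,"dz": 0,"rx": 0,"ry": 0,"rz": 0},
    {"dx": 0.02,"dy": 0.9,"dz": 0,"rx": 0,"ry": 0,"rz": 0},
    {"dx": 0.02,"dy": 0.9,"dz": 0,"rx": 0,"ry": 0,"rz": 0}
  ]
}}

```text
t: 31.7
tcp_pos: [0.4989, 0.066, 0.1738]
tool_rot: [0.667, 0.745, -0.0, -0.001]
force: [0.4, -0.1, -1.3]
finger_gap: 0.467
gripper_force: 45.4
```

Call:
{"op": "move_arm", "data": {
  "targets": [
    {"dx": 0,"dy": 0.9,"dz": 0,"rx": 0,"ry": 0,"rz": 0},
    {"dx": 0,"dy": 0.9,"dz": 0,"rx": 0,"ry": 0,"rz": 0},
    {"dx": 0,"dy": 0.9,"dz": 0,"rx": 0,"ry": 0,"rz": 0},
    {"dx": 0,"dy": 0.9,"dz": 0,"rx": 0,"ry": 0,"rz": 0},
    {"dx": 0,"dy": 0.9,"dz": 0,"rx": 0,"ry": 0,"rz": 0},
    {"dx": 0,"dy": 0.9,"dz": 0,"rx": 0,"ry": 0,"rz": 0},
    {"dx": 0,"dy": 0.9,"dz": 0,"rx": 0,"ry": 0,"rz": 0},
    {"dx": 0,"dy": 0.9,"dz": 0,"rx": 0,"ry": 0,"rz": 0},
    {"dx": 0,"dy": 0.5,"dz": 0,"rx": 0,"ry": 0,"rz": 0},
    {"dx": 0,"dy": 0.2,"dz": 0,"rx": 0,"ry": 0,"rz": 0}
  ]
}}

```text
t: 32.95
tcp_pos: [0.4991, 0.2624, 0.1739]
tool_rot: [0.667, 0.745, -0.0, -0.0]
force: [-0.1, 0.4, -1.2]
finger_gap: 0.47
gripper_force: 45.4
```

Call:
{"op": "move_arm", "data": {
  "targets": [
    {"dx": 0.05,"dy": -0.06,"dz": -0.3,"rx": 0,"ry": 0,"rz": 0},
    {"dx": 0,"dy": 0,"dz": -0.6,"rx": 0,"ry": 0,"rz": 0},
    {"dx": 0,"dy": 0,"dz": -0.7,"rx": 0,"ry": 0,"rz": 0},
    {"dx": 0,"dy": 0,"dz": -0.7,"rx": 0,"ry": 0,"rz": 0},
    {"dx": 0,"dy": 0,"dz": -0.6,"rx": 0,"ry": 0,"rz": 0},
    {"dx": 0,"dy": 0,"dz": -0.4,"rx": 0,"ry": 0,"rz": 0},
    {"dx": 0,"dy": 0,"dz": -0.3,"rx": 0,"ry": 0,"rz": 0},
    {"dx": 0,"dy": 0,"dz": -0.2,"rx": 0,"ry": 0,"rz": 0},
    {"dx": 0,"dy": 0,"dz": -0.1,"rx": 0,"ry": 0,"rz": 0},
    {"dx": 0,"dy": 0,"dz": 0,"rx": 0,"ry": 0,"rz": 0}
  ]
}}

```text
t: 34.2
tcp_pos: [0.5013, 0.2602, 0.0769]
tool_rot: [0.667, 0.745, 0.0, 0.0]
force: [-0.4, -0.3, -1.0]
finger_gap: 0.461
gripper_force: 45.4
```

Call:
{"op": "move_arm", "data": {
  "targets": [
    {"dx": 0,"dy": 0,"dz": -0.04,"rx": 0,"ry": 0,"rz": 0},
    {"dx": 0,"dy": 0,"dz": 0,"rx": 0,"ry": 0,"rz": 0},
    {"dx": 0,"dy": 0,"dz": 0,"rx": 0,"ry": 0,"rz": 0},
    {"dx": 0,"dy": 0,"dz": 0,"rx": 0,"ry": 0,"rz": 0},
    {"dx": 0,"dy": 0,"dz": 0,"rx": 0,"ry": 0,"rz": 0},
    {"dx": 0,"dy": 0,"dz": 0,"rx": 0,"ry": 0,"rz": 0},
    {"dx": 0,"dy": 0,"dz": 0,"rx": 0,"ry": 0,"rz": 0},
    {"dx": 0,"dy": 0,"dz": 0,"rx": 0,"ry": 0,"rz": 0},
    {"dx": 0,"dy": 0,"dz": 0,"rx": 0,"ry": 0,"rz": 0},
    {"dx": 0,"dy": 0,"dz": 0,"rx": 0,"ry": 0,"rz": 0}
  ]
}}

```text
t: 35.45
tcp_pos: [0.5012, 0.2601, 0.0758]
tool_rot: [0.667, 0.745, 0.0, 0.0]
force: [0.2, -0.1, -0.9]
finger_gap: 0.465
gripper_force: 45.4
```

Call:
{"op": "move_arm", "data": {
  "targets": [
    {"dx": 0,"dy": 0.03,"dz": -0.04,"rx": 0,"ry": 0,"rz": 0},
    {"dx": 0,"dy": 0,"dz": -0.02,"rx": 0,"ry": 0,"rz": 0},
    {"dx": 0,"dy": 0,"dz": 0,"rx": 0,"ry": 0,"rz": 0},
    {"dx": 0,"dy": 0,"dz": 0,"rx": 0,"ry": 0,"rz": 0},
    {"dx": 0,"dy": 0,"dz": 0,"rx": 0,"ry": 0,"rz": 0},
    {"dx": 0,"dy": 0,"dz": 0,"rx": 0,"ry": 0,"rz": 0},
    {"dx": 0,"dy": 0,"dz": 0,"rx": 0,"ry": 0,"rz": 0},
    {"dx": 0,"dy": 0,"dz": 0,"rx": 0,"ry": 0,"rz": 0},
    {"dx": 0,"dy": 0,"dz": 0,"rx": 0,"ry": 0,"rz": 0},
    {"dx": 0,"dy": 0,"dz": 0,"rx": 0,"ry": 0,"rz": 0}
  ]
}}

```text
t: 36.7
tcp_pos: [0.5013, 0.2608, 0.0748]
tool_rot: [0.667, 0.745, 0.0, 0.0]
force: [-0.3, -0.8, 5.8]
finger_gap: 0.468
gripper_force: 46.0
```

Call:
{"op": "move_arm", "data": {
  "targets": [
    {"dx": 0,"dy": 0,"dz": 0,"rx": 0,"ry": 0,"rz": 0},
    {"dx": 0,"dy": 0,"dz": 0,"rx": 0,"ry": 0,"rz": 0},
    {"dx": 0,"dy": 0,"dz": 0,"rx": 0,"ry": 0,"rz": 0},
    {"dx": 0,"dy": 0,"dz": 0,"rx": 0,"ry": 0,"rz": 0},
    {"dx": 0,"dy": 0,"dz": 0.3,"rx": 0,"ry": 0,"rz": 0},
    {"dx": 0,"dy": 0,"dz": 0.7,"rx": 0,"ry": 0,"rz": 0},
    {"dx": 0,"dy": 0,"dz": 0.8,"rx": 0,"ry": 0,"rz": 0},
    {"dx": 0,"dy": 0,"dz": 0.8,"rx": 0,"ry": 0,"rz": 0},
    {"dx": 0,"dy": 0,"dz": 0.8,"rx": 0,"ry": 0,"rz": 0},
    {"dx": 0,"dy": 0,"dz": 0.4,"rx": 0,"ry": 0,"rz": 0}
  ],
  "claw": 80
}}

```text
t: 37.95
tcp_pos: [0.502, 0.2611, 0.1717]
tool_rot: [0.667, 0.745, 0.002, 0.001]
force: [-0.4, 0.5, -0.4]
finger_gap: 0.8
gripper_force: 0.0
```

Call:
{"op": "move_arm", "data": {
  "targets": [
    {"dx": 0,"dy": -0.7,"dz": 0,"rx": 0,"ry": 0,"rz": 0},
    {"dx": 0,"dy": -1,"dz": 0,"rx": 0,"ry": 0,"rz": 0},
    {"dx": 0,"dy": -1,"dz": 0,"rx": 0,"ry": 0,"rz": -0.04},
    {"dx": 0,"dy": -1,"dz": 0,"rx": 0,"ry": 0,"rz": -0.05},
    {"dx": 0,"dy": -1,"dz": 0,"rx": 0,"ry": 0,"rz": -0.05},
    {"dx": 0,"dy": -1,"dz": 0,"rx": 0,"ry": 0,"rz": 0},
    {"dx": 0,"dy": -1,"dz": 0,"rx": 0,"ry": 0,"rz": 0},
    {"dx": 0,"dy": -1,"dz": 0,"rx": 0,"ry": 0,"rz": 0},
    {"dx": 0,"dy": -1,"dz": 0,"rx": 0,"ry": 0,"rz": 0},
    {"dx": 0,"dy": -1,"dz": 0,"rx": 0,"ry": 0,"rz": 0}
  ]
}}

```text
t: 39.2
tcp_pos: [0.4999, 0.0166, 0.1686]
tool_rot: [0.694, 0.72, -0.001, -0.001]
force: [0.2, 0.6, 0.0]
finger_gap: 0.8
gripper_force: 0.0
```

Call:
{"op": "move_arm", "data": {
  "targets": [
    {"dx": 0,"dy": -1,"dz": 0,"rx": 0,"ry": 0,"rz": 0},
    {"dx": 0,"dy": -1,"dz": 0,"rx": 0,"ry": 0,"rz": 0},
    {"dx": 0,"dy": -1,"dz": 0,"rx": 0,"ry": 0,"rz": 0},
    {"dx": 0,"dy": -1,"dz": 0,"rx": 0,"ry": 0,"rz": 0},
    {"dx": 0,"dy": -1,"dz": 0,"rx": 0,"ry": 0,"rz": 0},
    {"dx": 0,"dy": -1,"dz": 0,"rx": 0,"ry": 0,"rz": 0},
    {"dx": 0,"dy": -1,"dz": 0,"rx": 0,"ry": 0,"rz": 0},
    {"dx": 0,"dy": -1,"dz": 0,"rx": 0,"ry": 0,"rz": 0},
    {"dx": 0,"dy": -1,"dz": 0,"rx": 0,"ry": 0,"rz": 0},
    {"dx": 0,"dy": -1,"dz": 0,"rx": 0,"ry": 0,"rz": 0}
  ]
}}

```text
t: 40.45
tcp_pos: [0.4995, -0.2328, 0.1684]
tool_rot: [0.694, 0.72, -0.0, -0.001]
force: [-0.7, -0.8, 0.0]
finger_gap: 0.8
gripper_force: 0.0
```

Call:
{"op": "move_arm", "data": {
  "targets": [
    {"dx": -0.1,"dy": -1,"dz": 0,"rx": 0,"ry": 0,"rz": 0},
    {"dx": -0.1,"dy": -1,"dz": 0,"rx": 0,"ry": 0,"rz": 0},
    {"dx": -0.1,"dy": -1,"dz": 0,"rx": 0,"ry": 0,"rz": 0},
    {"dx": -0.1,"dy": -1,"dz": 0,"rx": 0,"ry": 0,"rz": 0},
    {"dx": -0.1,"dy": -0.6,"dz": 0,"rx": 0,"ry": 0,"rz": 0},
    {"dx": 0,"dy": -0.2,"dz": 0,"rx": 0,"ry": 0,"rz": 0},
    {"dx": 0,"dy": 0,"dz": 0,"rx": 0,"ry": 0,"rz": 0},
    {"dx": 0,"dy": 0,"dz": 0,"rx": 0,"ry": 0,"rz": 0},
    {"dx": 0,"dy": 0,"dz": 0,"rx": 0,"ry": 0,"rz": 0},
    {"dx": 0,"dy": 0,"dz": 0,"rx": 0,"ry": 0,"rz": 0}
  ]
}}

```text
t: 41.7
tcp_pos: [0.4888, -0.3512, 0.1694]
tool_rot: [0.694, 0.72, 0.0, -0.0]
force: [-0.3, 0.3, 0.3]
finger_gap: 0.8
gripper_force: 0.0
```

```bash
python3 -c "
from h import *
look('s5',[.5,-.33,.06],90,80)
im=cams.snapshot('top')[:,:,::-1];a=cv2.resize(im[155:225,175:305],(650,350),interpolation=3)
cv2.imwrite('pics/s6.png',np.vstack([a,cv2.copyMakeBorder(cv2.imread('pics/s5.png')[:240],0,0,0,0,0)[:, :650]]))"
```

```text
scene 362 198 4.444444444444445
top 376 151 4.444444444444445
```

View pics/s6.png

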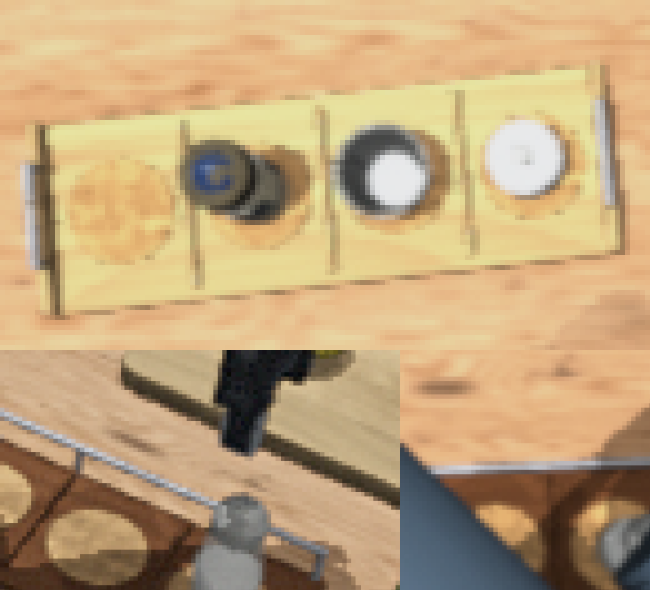

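The spice jar stands upright in the second bay, cap at (218,190) in the top view; the cup and sugar pot are unmoved. The salt shaker's dome is at about (416,236) in the scene view, with the fingers above it.

```bash
python3 -c "
from h import *
print('spice',ray('top',218,190,.12))
print('salt',ray('scene',362+240/4.444-.4,198+170/4.444-.4,.098))"
```

```text
spice [0.49948406 0.25949276 0.12      ]
salt [ 0.48362151 -0.35476572  0.098     ]
```

Call:
{"op": "move_arm", "data": {
  "targets": [
    {"dx": 0.03,"dy": -0.05,"dz": -0.4,"rx": 0,"ry": 0,"rz": 0},
    {"dx": 0,"dy": 0,"dz": -0.6,"rx": 0,"ry": 0,"rz": 0},
    {"dx": 0,"dy": 0,"dz": -0.7,"rx": 0,"ry": 0,"rz": 0},
    {"dx": 0,"dy": 0,"dz": -0.7,"rx": 0,"ry": 0,"rz": 0},
    {"dx": 0,"dy": 0,"dz": -0.7,"rx": 0,"ry": 0,"rz": 0},
    {"dx": 0,"dy": 0,"dz": -0.6,"rx": 0,"ry": 0,"rz": 0},
    {"dx": 0,"dy": 0,"dz": -0.4,"rx": 0,"ry": 0,"rz": 0},
    {"dx": 0,"dy": 0,"dz": -0.3,"rx": 0,"ry": 0,"rz": 0},
    {"dx": 0,"dy": 0,"dz": 0,"rx": 0,"ry": 0,"rz": 0},
    {"dx": 0,"dy": 0,"dz": 0,"rx": 0,"ry": 0,"rz": 0}
  ]
}}

```text
t: 43.1
tcp_pos: [0.4897, -0.3532, 0.0598]
tool_rot: [0.694, 0.72, -0.0, 0.001]
force: [-0.2, 0.3, -0.4]
finger_gap: 0.798
gripper_force: 0.0
```

Call:
{"op": "move_arm", "data": {
  "targets": [
    {"dx": 0,"dy": 0,"dz": -0.1,"rx": 0,"ry": 0,"rz": 0},
    {"dx": 0,"dy": 0,"dz": 0,"rx": 0,"ry": 0,"rz": 0},
    {"dx": 0,"dy": 0,"dz": 0,"rx": 0,"ry": 0,"rz": 0},
    {"dx": 0,"dy": 0,"dz": 0,"rx": 0,"ry": 0,"rz": 0},
    {"dx": 0,"dy": 0,"dz": 0,"rx": 0,"ry": 0,"rz": 0},
    {"dx": 0,"dy": 0,"dz": 0,"rx": 0,"ry": 0,"rz": 0},
    {"dx": 0,"dy": 0,"dz": 0,"rx": 0,"ry": 0,"rz": 0},
    {"dx": 0,"dy": 0,"dz": 0,"rx": 0,"ry": 0,"rz": 0},
    {"dx": 0,"dy": 0,"dz": 0,"rx": 0,"ry": 0,"rz": 0},
    {"dx": 0,"dy": 0,"dz": 0,"rx": 0,"ry": 0,"rz": 0}
  ],
  "claw": 0,
  "newtons": 45
}}

```text
t: 44.35
tcp_pos: [0.4897, -0.3532, 0.0572]
tool_rot: [0.694, 0.72, -0.0, 0.0]
force: [0.2, 0.5, 5.0]
finger_gap: 0.51
gripper_force: 45.4
```

Call:
{"op": "move_arm", "data": {
  "targets": [
    {"dx": 0,"dy": 0,"dz": 0,"rx": 0,"ry": 0,"rz": 0},
    {"dx": 0,"dy": 0,"dz": 0.4,"rx": 0,"ry": 0,"rz": 0},
    {"dx": 0,"dy": 0,"dz": 0.7,"rx": 0,"ry": 0,"rz": 0},
    {"dx": 0,"dy": 0,"dz": 0.8,"rx": 0,"ry": 0,"rz": 0},
    {"dx": 0,"dy": 0,"dz": 0.8,"rx": 0,"ry": 0,"rz": 0},
    {"dx": 0,"dy": 0,"dz": 0.8,"rx": 0,"ry": 0,"rz": 0},
    {"dx": 0,"dy": 0,"dz": 0.8,"rx": 0,"ry": 0,"rz": 0},
    {"dx": 0,"dy": 0,"dz": 0.8,"rx": 0,"ry": 0,"rz": 0},
    {"dx": 0,"dy": 0.3,"dz": 0.4,"rx": 0,"ry": 0,"rz": 0},
    {"dx": 0,"dy": 0.7,"dz": 0,"rx": 0,"ry": 0,"rz": 0}
  ]
}}

```text
t: 45.6
tcp_pos: [0.4896, -0.3277, 0.1952]
tool_rot: [0.694, 0.72, 0.0, 0.001]
force: [-0.0, 1.6, -1.6]
finger_gap: 0.505
gripper_force: 45.1
```

Call:
{"op": "move_arm", "data": {
  "targets": [
    {"dx": 0,"dy": 0.9,"dz": 0,"rx": 0,"ry": 0,"rz": 0},
    {"dx": 0,"dy": 0.9,"dz": 0,"rx": 0,"ry": 0,"rz": 0},
    {"dx": 0,"dy": 0.9,"dz": 0,"rx": 0,"ry": 0,"rz": 0.04},
    {"dx": 0,"dy": 0.9,"dz": 0,"rx": 0,"ry": 0,"rz": 0.05},
    {"dx": 0,"dy": 0.9,"dz": 0,"rx": 0,"ry": 0,"rz": 0.05},
    {"dx": 0,"dy": 0.9,"dz": 0,"rx": 0,"ry": 0,"rz": 0},
    {"dx": 0,"dy": 0.9,"dz": 0,"rx": 0,"ry": 0,"rz": 0},
    {"dx": 0,"dy": 0.9,"dz": 0,"rx": 0,"ry": 0,"rz": 0},
    {"dx": 0,"dy": 0.9,"dz": 0,"rx": 0,"ry": 0,"rz": 0},
    {"dx": 0,"dy": 0.9,"dz": 0,"rx": 0,"ry": 0,"rz": 0}
  ]
}}

```text
t: 46.85
tcp_pos: [0.4894, -0.1015, 0.1944]
tool_rot: [0.667, 0.745, 0.0, 0.0]
force: [0.7, -0.4, -0.4]
finger_gap: 0.509
gripper_force: 45.1
```

Call:
{"op": "move_arm", "data": {
  "targets": [
    {"dx": 0,"dy": 0.9,"dz": 0,"rx": 0,"ry": 0,"rz": 0},
    {"dx": 0,"dy": 0.9,"dz": 0,"rx": 0,"ry": 0,"rz": 0},
    {"dx": 0,"dy": 0.9,"dz": 0,"rx": 0,"ry": 0,"rz": 0},
    {"dx": 0,"dy": 0.9,"dz": 0,"rx": 0,"ry": 0,"rz": 0},
    {"dx": 0,"dy": 0.9,"dz": 0,"rx": 0,"ry": 0,"rz": 0},
    {"dx": 0,"dy": 0.9,"dz": 0,"rx": 0,"ry": 0,"rz": 0},
    {"dx": 0,"dy": 0.9,"dz": 0,"rx": 0,"ry": 0,"rz": 0},
    {"dx": 0,"dy": 0.9,"dz": 0,"rx": 0,"ry": 0,"rz": 0},
    {"dx": 0,"dy": 0.9,"dz": 0,"rx": 0,"ry": 0,"rz": 0},
    {"dx": 0,"dy": 0.9,"dz": 0,"rx": 0,"ry": 0,"rz": 0}
  ]
}}

```text
t: 48.1
tcp_pos: [0.4891, 0.1234, 0.1944]
tool_rot: [0.667, 0.745, 0.0, 0.0]
force: [-0.0, 0.5, -0.4]
finger_gap: 0.506
gripper_force: 45.1
```

Call:
{"op": "move_arm", "data": {
  "targets": [
    {"dx": 0,"dy": 0.9,"dz": 0,"rx": 0,"ry": 0,"rz": 0},
    {"dx": 0,"dy": 0.9,"dz": 0,"rx": 0,"ry": 0,"rz": 0},
    {"dx": 0,"dy": 0.9,"dz": 0,"rx": 0,"ry": 0,"rz": 0},
    {"dx": 0,"dy": 0.9,"dz": 0,"rx": 0,"ry": 0,"rz": 0},
    {"dx": 0,"dy": 0.9,"dz": 0,"rx": 0,"ry": 0,"rz": 0},
    {"dx": 0,"dy": 0.9,"dz": 0,"rx": 0,"ry": 0,"rz": 0},
    {"dx": 0,"dy": 0.9,"dz": 0,"rx": 0,"ry": 0,"rz": 0},
    {"dx": 0,"dy": 0.9,"dz": 0,"rx": 0,"ry": 0,"rz": 0},
    {"dx": 0,"dy": 0.9,"dz": 0,"rx": 0,"ry": 0,"rz": 0},
    {"dx": 0,"dy": 0.7,"dz": 0,"rx": 0,"ry": 0,"rz": 0}
  ]
}}

```text
t: 49.35
tcp_pos: [0.4891, 0.3435, 0.1943]
tool_rot: [0.667, 0.745, 0.0, 0.0]
force: [-0.3, 0.0, -0.6]
finger_gap: 0.509
gripper_force: 45.1
```

Call:
{"op": "move_arm", "data": {
  "targets": [
    {"dx": 0,"dy": 0.2,"dz": 0,"rx": 0,"ry": 0,"rz": 0},
    {"dx": 0,"dy": 0,"dz": 0,"rx": 0,"ry": 0,"rz": 0},
    {"dx": 0,"dy": 0,"dz": -0.4,"rx": 0,"ry": 0,"rz": 0},
    {"dx": 0,"dy": 0,"dz": -0.6,"rx": 0,"ry": 0,"rz": 0},
    {"dx": 0,"dy": 0,"dz": -0.6,"rx": 0,"ry": 0,"rz": 0},
    {"dx": 0,"dy": 0,"dz": -0.6,"rx": 0,"ry": 0,"rz": 0},
    {"dx": 0,"dy": 0,"dz": -0.6,"rx": 0,"ry": 0,"rz": 0},
    {"dx": 0,"dy": 0,"dz": -0.4,"rx": 0,"ry": 0,"rz": 0},
    {"dx": 0,"dy": 0,"dz": 0,"rx": 0,"ry": 0,"rz": 0},
    {"dx": 0,"dy": 0,"dz": 0,"rx": 0,"ry": 0,"rz": 0}
  ]
}}

```text
t: 50.6
tcp_pos: [0.4898, 0.3473, 0.1147]
tool_rot: [0.667, 0.745, 0.0, 0.0]
force: [0.3, -0.1, -0.6]
finger_gap: 0.505
gripper_force: 45.1
```

```bash
python3 -c "
from h import *
look('s7',[.5,.31,.08],100,80)"
```

```text
scene 191 115 4.0
top 154 151 4.0
```

View pics/s7.png

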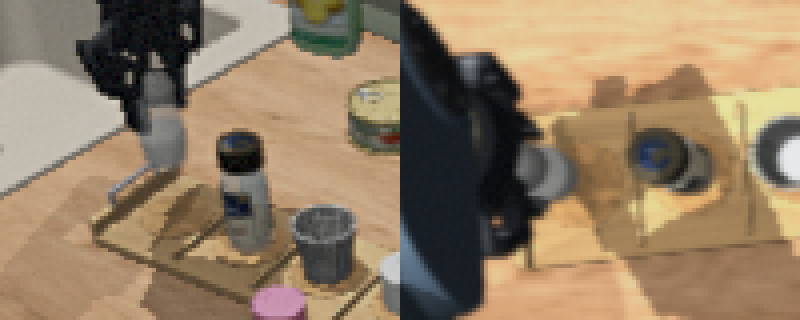

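The salt shaker hangs over the left bay, its foot at about (232,155) in the scene view, with the spice jar and cup still standing.

```bash
python3 -c "
from h import *
print('salt foot',ray('scene',191+166/4-.4,115+162/4-.4,.0725), 'dome top expected px',proj('scene',np.array([.49,.347,.155])))"
```

```text
salt foot [0.49146077 0.34916961 0.0725    ] dome top expected px (np.float64(228.77234869589398), np.float64(135.07347788252284))
```

Call:
{"op": "move_arm", "data": {
  "targets": [
    {"dx": 0.05,"dy": 0,"dz": -0.3,"rx": 0,"ry": 0,"rz": 0},
    {"dx": 0,"dy": 0,"dz": -0.6,"rx": 0,"ry": 0,"rz": 0},
    {"dx": 0,"dy": 0,"dz": -0.5,"rx": 0,"ry": 0,"rz": 0},
    {"dx": 0,"dy": 0,"dz": -0.4,"rx": 0,"ry": 0,"rz": 0},
    {"dx": 0,"dy": 0,"dz": -0.2,"rx": 0,"ry": 0,"rz": 0},
    {"dx": 0,"dy": 0,"dz": -0.1,"rx": 0,"ry": 0,"rz": 0},
    {"dx": 0,"dy": 0,"dz": -0.1,"rx": 0,"ry": 0,"rz": 0},
    {"dx": 0,"dy": 0,"dz": -0.06,"rx": 0,"ry": 0,"rz": 0},
    {"dx": 0,"dy": 0,"dz": 0,"rx": 0,"ry": 0,"rz": 0},
    {"dx": 0,"dy": 0,"dz": 0,"rx": 0,"ry": 0,"rz": 0}
  ]
}}

```text
t: 51.95
tcp_pos: [0.4907, 0.3471, 0.058]
tool_rot: [0.667, 0.745, 0.0, 0.0]
force: [0.7, -0.8, -1.0]
finger_gap: 0.51
gripper_force: 45.1
```

Call:
{"op": "move_arm", "data": {
  "targets": [
    {"dx": 0.02,"dy": 0,"dz": -0.03,"rx": 0,"ry": 0,"rz": 0},
    {"dx": 0,"dy": 0,"dz": -0.02,"rx": 0,"ry": 0,"rz": 0},
    {"dx": 0,"dy": 0,"dz": 0,"rx": 0,"ry": 0,"rz": 0},
    {"dx": 0,"dy": 0,"dz": 0,"rx": 0,"ry": 0,"rz": 0},
    {"dx": 0,"dy": 0,"dz": 0,"rx": 0,"ry": 0,"rz": 0},
    {"dx": 0,"dy": 0,"dz": 0,"rx": 0,"ry": 0,"rz": 0},
    {"dx": 0,"dy": 0,"dz": 0,"rx": 0,"ry": 0,"rz": 0},
    {"dx": 0,"dy": 0,"dz": 0,"rx": 0,"ry": 0,"rz": 0},
    {"dx": 0,"dy": 0,"dz": 0,"rx": 0,"ry": 0,"rz": 0},
    {"dx": 0,"dy": 0,"dz": 0,"rx": 0,"ry": 0,"rz": 0}
  ]
}}

```text
t: 53.2
tcp_pos: [0.4913, 0.3472, 0.0572]
tool_rot: [0.667, 0.745, 0.0, 0.0]
force: [-0.2, -0.5, 5.1]
finger_gap: 0.509
gripper_force: 45.5
```

Contact is made, so I'll release, rise and move clear to the left.

Call:
{"op": "move_arm", "data": {
  "targets": [
    {"dx": 0,"dy": 0,"dz": 0,"rx": 0,"ry": 0,"rz": 0},
    {"dx": 0,"dy": 0,"dz": 0,"rx": 0,"ry": 0,"rz": 0},
    {"dx": 0,"dy": 0,"dz": 0,"rx": 0,"ry": 0,"rz": 0},
    {"dx": 0,"dy": 0,"dz": 0,"rx": 0,"ry": 0,"rz": 0},
    {"dx": 0,"dy": 0,"dz": 0.3,"rx": 0,"ry": 0,"rz": 0},
    {"dx": 0,"dy": 0,"dz": 0.7,"rx": 0,"ry": 0,"rz": 0},
    {"dx": 0,"dy": 0,"dz": 0.9,"rx": 0,"ry": 0,"rz": 0},
    {"dx": 0,"dy": 0,"dz": 0.9,"rx": 0,"ry": 0,"rz": 0},
    {"dx": 0,"dy": 0,"dz": 0.9,"rx": 0,"ry": 0,"rz": 0},
    {"dx": 0,"dy": 0,"dz": 0.9,"rx": 0,"ry": 0,"rz": 0}
  ],
  "claw": 80
}}

```text
t: 54.45
tcp_pos: [0.4914, 0.3472, 0.1739]
tool_rot: [0.667, 0.745, 0.001, 0.0]
force: [0.3, 0.4, 0.3]
finger_gap: 0.8
gripper_force: 0.0
```

Call:
{"op": "move_arm", "data": {
  "targets": [
    {"dx": -0.3,"dy": 0.4,"dz": 0.9,"rx": 0,"ry": 0,"rz": 0},
    {"dx": -0.6,"dy": 0.8,"dz": 0.5,"rx": 0,"ry": 0,"rz": 0},
    {"dx": -0.6,"dy": 0.9,"dz": 0,"rx": 0,"ry": 0,"rz": 0},
    {"dx": -0.6,"dy": 0.9,"dz": 0,"rx": 0,"ry": 0,"rz": 0},
    {"dx": -0.6,"dy": 0.9,"dz": 0,"rx": 0,"ry": 0,"rz": 0},
    {"dx": -0.6,"dy": 0.9,"dz": 0,"rx": 0,"ry": 0,"rz": 0},
    {"dx": -0.6,"dy": 0.9,"dz": 0,"rx": 0,"ry": 0,"rz": 0},
    {"dx": 0,"dy": 0.5,"dz": 0,"rx": 0,"ry": 0,"rz": 0},
    {"dx": 0,"dy": 0,"dz": 0,"rx": 0,"ry": 0,"rz": 0},
    {"dx": 0,"dy": 0,"dz": 0,"rx": 0,"ry": 0,"rz": 0}
  ]
}}

```text
t: 55.7
tcp_pos: [0.3943, 0.5013, 0.2068]
tool_rot: [0.668, 0.745, -0.0, 0.0]
force: [-0.5, 0.0, -0.3]
finger_gap: 0.8
gripper_force: 0.0
```

```bash
python3 -c "
from h import *
look('s8',[.505,.22,.05],135,90)"
```

```text
scene 194 126 2.962962962962963
top 170 145 2.962962962962963
```

View pics/s8.png

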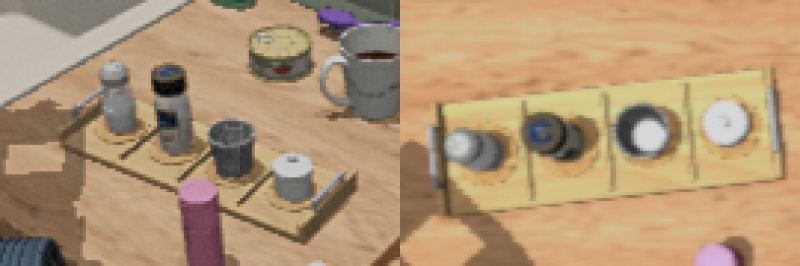

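All four stand upright on their discs: salt, spice, cup, sugar from left to right, with tops at about (190,194), (218,190), (251,189) and (280,187) in the top view. The gripper is clear.

```bash
python3 -c "
from h import *
from station import order
print(ray('top',190,193.7,.1))
print(order.sign_off())"
```

```text
[0.49157119 0.34469327 0.1       ]
the job is handed in; nothing more can be done
None
```

I moved all four things to the serving rack in reverse order (salt, spice, cup, sugar from left to right), each upright within about 3 mm of its disc's centre by the camera, and handed the job in at about 56 s.

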